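# Strip the pen carriage off the plotter's rod

## Robot

A 6-joint arm with a two-finger parallel gripper is mounted at the origin on the work surface. World frame = base frame: x ahead of the robot, y to its left, z up, the work surface at z = 0. Lengths are in mm, angles in rad, forces in N, time in s.
With the tool pointing down it reaches from about 300 to 775 mm from the base axis. Payload 14.6 kg.
Tool frame: the origin (TCP) lies on the centre line of the jaws, within the pads' length; the fingertips stand 19 mm ahead of it and the grasp point (between the pads) is the TCP (bot.tip_reach is the distance from the TCP to the fingertips, in mm); y points along the fingers, x is the direction in which the jaws open and shut, and the axes are right-handed (so a half turn about y gives the same grasp; the last joint's range is limited). The gripper opens to 85 mm and grips with 20 to 120 N. Pads are 22 mm wide; open, the fingers measure 114 mm over their backs; the gripper's body (76 mm by 85 mm) begins 54 mm behind the grasp point. The pads swing forward as they close: fully open they stand 13 mm farther back than shut.
Start: joints at [-1.288, 0.3, 1.521, -0, 1.321, -0.067], TCP at [188.483, -516.685, 250.281] pointing down, gripper open.
Joint ranges: [-3.03, 3.03], [-0.79, 2.21], [0.23, 2.52], [-1.04, 4.18], [0, 3.07], [-2.55, 2.55]. Speed limits (rad/s): [2.22, 2.22, 2.57, 3.14, 3.14, 3.14].

## Interface

Orientations are given as a unit quaternion [w, x, y, z].
In Python, from rig import bot gives the robot as it stands. Calls block until the motion is done:
- bot.move_to(position, orientation): joint-space move of the TCP to a pose.
- bot.servo_line(position, attitude=None, speed=150, until_force=None): straight line of the TCP; attitude=None keeps the orientation; speed is the mean speed in mm/s. With until_force (N) it stops when the force on the tool has changed by that much, and returns True; else False.
- bot.move_joints(angles): joint-space move.
- bot.move_gripper(opening, grip_force=None): finger opening in mm; grip_force is the grip in N (None keeps the last); returns when the fingers have stopped.
- bot.dwell(seconds).
- bot.ik(position, orientation): joint angles nearest the present ones, or None.
- bot.read_state(): the state.
- bot.read_camera(name): name is "scene" or "top" or "wrist"; returns a dict with "image" (400x640x3 uint8, blue, green, red), "depth" (400x640 float32, mm along the optical axis (not along the pixel's ray), 0 where there is no reading), "fovy" (degrees; the focal length in pixels is half the picture's height over the tangent of half this angle, whatever the lens; pixels are square), "cx", "cy" (the principal point, pixels), "k1" (the pictures are not rectified: a ray, as slopes to the right and down, at radius r is drawn at 1 + k1 r^2 times it, then the intrinsics apply), "eye" and "attitude" of the camera in the world; the wrist camera has in their place "mount" (4x4, takes a point from camera to tool coordinates, whose origin is the TCP and whose axes are the tool frame's). Camera axes: x right, y down, z forward; pixel columns grow to the right and rows downward; lengths in mm; the calibration is good to about 2 mm. A picture is of the moment at which its call begins: read the wrist's pose just before it.
A pose or a line that the arm cannot do raises bot.MotionError and nothing moves.
- bot.finish_job(): hands the job in, once; it reports no verdict.
The state is a dict: "clock": time; "joint_positions": joint angles; "qvel": joint speeds; "effort": joint torques, N m; "ee_pos": TCP position; "tool_rot": TCP orientation; "ft_force": force on the tool from outside, world axes, zero at the start; "moment": the same for the moment, N m; "grip_width": finger opening in mm.
Only numpy, scipy, OpenCV 4.12 (cv2) and the standard library are available. Lean on these libraries where they do the work, as an engineer would, in place of code of your own. Each camera call takes 0.05 s, during which the arm holds its last target. There are 200 camera calls.

## Task

Take the pen carriage off the plotter: slide it gently along the steel rod and off the rod's open end without forcing the rod sideways, up or down, then stand it upright on its foot in the empty parts tray, setting it down gently. Let go of it, and leave the ink jar, the foam brush and the button box where they are.

Things in the scene. Friction and masses are not known exactly. Their poses are not given: they have to be found in the camera images.
- plotter: Small pen plotter, fixed. Origin at table level under the middle of its black gantry block (50 x 60 mm, top 146 mm above the table); z up. A round steel rod, 12 mm thick, sticks out of the block's +x face roughly along the plotter's +x, its axis 120 mm above the table; its open end, held by nothing, is 200 mm from the origin along x.
- rod_mount (a point): Where the rod leaves the rubber grommet in the gantry block: 25 mm along the plotter's x from its origin, 120 mm high. Axes as the plotter's: they do not show the rod's skew.
- rod_start (a point): Point on the rod's axis, 80 mm from the plotter's origin along its x, where the carriage hangs. Axes as the plotter's, NOT the rod's: the rod passes here askew to them by an unmeasured angle, up to 0.11 rad to either side, and drooping by 0 to 0.09 rad, found by feel or by eye. It is stiff, not springy; sliding, the carriage may press on it with at most 15 N.
- rail_mid (a point): Middle of the plotter's aluminium rail, 42 mm wide, 52 mm tall with black end blocks 68 mm tall, which runs along the plotter's y (530 mm over all; this point is 30 mm along y from the plotter's origin, at the rail's top). A drawing board, 7 mm thick, lies under the rod (plotter x 40 to 210 mm, y -90 to 90 mm).
- carriage_center (a point): Centre, half-way up, of the pen carriage, a grey plastic block threaded on the rod: 24 mm long along its x, 30 mm wide along its y (flat upright faces, to be gripped from above), 60 mm tall, with a foot 40 x 30 x 6 mm at the bottom and a small steel screw (4 mm tall) on top. 0.10 to 0.20 kg. z up, x about along the plotter's x at the start.
- carriage_bore (a point): Middle of the carriage's square bore, 16 x 16 mm, which runs through it along its x: 6 mm below the carriage's centre, 24 mm above the underside of its foot. At the start the roof of the bore rests on the rod, so this point is about 2 mm below the rod's axis and the carriage may tilt with the rod; raised by 2 mm it is centred and has 2 mm of play all round.
- tray_in (a point): Centre of the inner floor of the empty black parts tray, fixed on the table: 120 mm (its x) by 150 mm (its y) outside, walls 4 mm thick and 30 mm tall; the floor is about 4 mm above the table. z is up.
- tray: The same parts tray; origin at the centre of its underside.
- ink_jar_center (a point): Centre of a small ink jar, 44 mm across, 62 mm tall, loose: leave it.
- foam_brush_grip (a point): Handle of a foam brush lying on the table, loose: leave it.
- button_box: Plywood box with three push buttons, 90 x 160 x 95 mm, loose: leave it. Origin at the centre of its underside.
Mind the look-alikes: they are no part of the job. Leave any green look-alike of the part that bears carriage_center alone.

How it is judged (in metres and radians):
On the way, in this order (a step that is already met when the one before it is completed fails the run):
1. the carriage is slid more than half-way along the rod, still threaded on it (x of carriage_center in the frame of plotter between 0.14 and 0.205 m), for 0.05 s.
2. the carriage is clear of the rod's open end (x of carriage_center in the frame of plotter above 0.222 m), for 0.1 s.
At the end, for the whole second after the job is handed in: The carriage stands upright (within 0.1 rad) on its foot on the tray's floor (centre 25 to 34 mm above it), its centre inside the tray's walls, at rest and released (x of carriage_center in the frame of tray between -0.05 and 0.05 m and y of carriage_center in the frame of tray between -0.065 and 0.065 m and z of carriage_center in the frame of tray_in between 0.025 and 0.034 m and angle between carriage_center's own z axis and vertical below 0.1 rad and linear speed of carriage below 0.02 m/s); the robot touches nothing.
It fails at once if the carriage presses on the rod or the plotter with more than 15 N while it is slid (beyond 90 mm from the plotter's origin), or with more than 30 N while it is gripped at its start (contact force between carriage and plotter above 30 N or (x of carriage_center in the frame of plotter above 0.09 m and contact force between carriage and plotter above 15 N)).
It fails at once if the fingers or the arm push the plotter or its rod with more than 8 N (contact force between any of the fingers, the arm and plotter above 8 N).
It fails at once if the carriage is pressed into the tray with more than 40 N, or is dropped (falls or is thrust at more than 0.35 m/s in the last 30 mm above the tray's floor) (contact force between carriage and tray above 40 N or (horizontal distance between carriage_center and tray below 0.08 m and z of carriage_center in the frame of tray_in below 0.06 m and linear speed of carriage above 0.35 m/s)).
It fails at once if the ink jar, the foam brush or the button box is moved by more than 30 mm (distance of any of ink_jar_center, foam_brush_grip, button_box from where it was at the start of the episode above 0.03 m).
It also fails if it takes over 67 s, if anything falls off the work surface, if the arm or the gripper's body presses on something with over 40 N, if the wrist force passes 120 N, or if a joint passes its speed limit or range.

## Working session

There is one attempt and no reset: what is moved stays moved. The work goes in short steps, each a Python script; the robot and the scene stay as the last script left them, time stands still between calls to the robot, and variables do not carry over. Pictures are saved under pics/ and viewed, about 8 in all and at most 12, crops included, and the job is handed in when it is done.

```bash
ls; mkdir -p pics; cat > h.py <<'E'
import numpy as np, cv2, pickle
from scipy.spatial.transform import Rotation as R
def rot(q): return R.from_quat([q[1],q[2],q[3],q[0]]).as_matrix()
def quat(M):
    q=R.from_matrix(M).as_quat(); return [q[3],q[0],q[1],q[2]]
def shot(bot,name,fn):
    s=bot.read_state(); c=bot.read_camera(name)
    if 'mount' in c:
        T=np.eye(4);T[:3,:3]=rot(s['tool_rot']);T[:3,3]=s['ee_pos'];T=T@np.array(c['mount'])
        c['Rm'],c['e']=T[:3,:3],T[:3,3]
    else:
        c['Rm']=rot(c['attitude']);c['e']=np.array(c['eye'])
    cv2.imwrite(f'pics/{fn}.png',c['image']); pickle.dump(c,open(f'pics/{fn}.pkl','wb')); return c
def load(fn): return pickle.load(open(f'pics/{fn}.pkl','rb'))
def slopes(c,uv):
    f=c['image'].shape[0]/2/np.tan(np.radians(c['fovy'])/2)
    K=np.array([[f,0,c['cx']],[0,f,c['cy']],[0,0,1.]])
    return cv2.undistortPoints(np.array(uv,float).reshape(-1,1,2),K,np.array([c['k1'],0,0,0.])).reshape(-1,2)
def onplane(c,uv,z):
    s=slopes(c,uv); d=np.c_[s,np.ones(len(s))]@c['Rm'].T
    return c['e']+d*((z-c['e'][2])/d[:,2])[:,None]
def cloud(c,uv):
    uv=np.array(uv,int).reshape(-1,2); d=c['depth'][uv[:,1],uv[:,0]]
    s=slopes(c,uv); return c['e']+(np.c_[s,np.ones(len(s))]*d[:,None])@c['Rm'].T
def project(c,P):
    p=(np.atleast_2d(P)-c['e'])@c['Rm']; s=p[:,:2]/p[:,2:]
    r=(s**2).sum(1,keepdims=True); f=c['image'].shape[0]/2/np.tan(np.radians(c['fovy'])/2)
    return s*(1+c['k1']*r)*f+[c['cx'],c['cy']]
E
python3 - <<'E'
from rig import bot; from h import *
for n in ['scene','top','wrist']:
    c=shot(bot,n,n+'0'); print(n,c['fovy'],c['cx'],c['cy'],c['k1'],c['e'].round(),c['Rm'].round(2).tolist())
print(bot.read_state())
E
```

```text
pics
scene 55.7956516521208 322.84974849475356 194.88589222529197 -0.04696514103703293 [1061.  337.  778.] [[-0.7, 0.48, -0.52], [0.71, 0.49, -0.51], [0.01, -0.73, -0.69]]
top 57.149580971094686 314.2752737687968 200.09883600693635 0.01775133940379721 [ 358. -165.  962.] [[0.01, -0.97, 0.24], [-1.0, -0.01, 0.01], [-0.0, -0.24, -0.97]]
wrist 67.83261314089651 316.0694040648457 196.27164232264414 0.014476471640512715 [ 254. -493.  372.] [[0.34, -0.9, -0.26], [-0.94, -0.33, -0.09], [-0.0, 0.27, -0.96]]
{'clock': 0.15, 'joint_positions': array([-1.28760626e+00,  3.00340103e-01,  1.52141678e+00, -5.76583950e-05,
        1.32070993e+00, -6.65888356e-02]), 'qvel': array([ 0.00164179, -0.00147045, -0.00019185, -0.00123299, -0.00119516,
        0.00032597]), 'effort': array([ 2.94192294e-03, -5.43665779e+01, -3.61885428e+01,  1.75885793e-05,
        3.16588958e-03,  7.44225690e-05]), 'ee_pos': array([ 188.42690132, -516.54943147,  249.86267865]), 'tool_rot': array([ 0.57955362, -0.57919712,  0.40562233, -0.40511582]), 'ft_force': array([-0.28004066,  0.52742728,  0.50686602]), 'moment': array([ 0.07282533, -0.01861383, -0.00835913]), 'grip_width': 85.46608810850022}
```

View pics/top0.png

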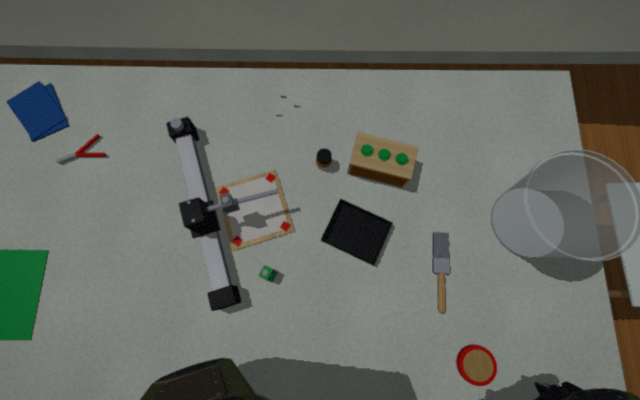

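View pics/scene0.png

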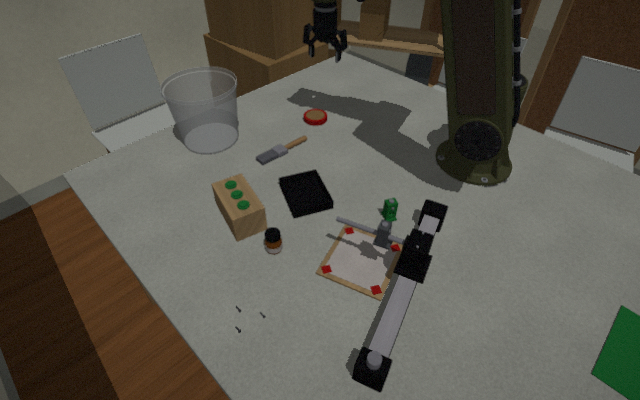

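Top view: the gantry block is at (200,215), with the rod running right to about (278,192). The grey carriage is on the rod at (228,202), and the green look-alike stands off the rod at (268,273). The tray is at (357,232), the jar at (324,157), the button box at (383,158) and the brush at (441,270). The scene view agrees: grey carriage at (383,235), green one at (390,208). The carriage I want is the grey one threaded on the rod.

```bash
python3 - <<'E'
from rig import bot; from h import *
c=load('top0')
for n,uv,z in [('block',(194,215),146),('rod end',(278,192),120),('carr',(227,197),140),('tray',(357,229),30),('railA',(180,124),68),('railB',(224,298),68),('jar',(324,153),62),('boxtop',(385,153),95),('green',(268,271),60)]:
    print(n,onplane(c,[uv],z)[0].round(1), cloud(c,[uv])[0].round(1))
s=bot.read_state(); print(rot(s['tool_rot']).round(3)); 
w=bot.read_camera('wrist'); print(np.array(w['mount']).round(3))
E
```

```text
block [524.2 113.1 146. ] [524.1 112.9 146.6]
rod end [587.8 -72.3 120. ] [618.8 -59.8   6.4]
carr [568.8  43.  140. ] [564.1  38.3 158.5]
tray [ 516.6 -268.7   30. ] [ 521.  -271.6    4. ]
railA [784.9 199.2  68. ] [776.4 192.   85.8]
railB [342.3  50.5  68. ] [342.3  50.5  67.8]
jar [ 710.6 -182.    62. ] [ 710.7 -182.    61.8]
boxtop [ 699.4 -334.5   95. ] [ 701.7 -335.6   89.2]
green [406.2 -49.   60. ] [406.1 -49.2  61.7]
[[ 0.343 -0.     0.939]
 [-0.939  0.001  0.343]
 [-0.001 -1.     0.   ]]
[[ 1.00000e+00 -0.00000e+00 -1.00000e-03  1.61000e-01]
 [ 1.00000e-03 -2.74000e-01  9.62000e-01 -1.22409e+02]
 [-1.00000e-03 -9.62000e-01 -2.74000e-01  6.93640e+01]
 [ 0.00000e+00  0.00000e+00  0.00000e+00  1.00000e+00]]
```

```bash
cat >> h.py <<'E'
py0=np.array([.948,.318,0]);py0/=np.linalg.norm(py0);px0=np.array([py0[1],-py0[0],0])
def down(yaw):  # tool x at world yaw, tool y down
    x=np.array([np.cos(yaw),np.sin(yaw),0]);y=np.array([0,0,-1.]);return quat(np.c_[x,y,np.cross(x,y)])
E
python3 - <<'E'
from rig import bot; from h import *
O=np.array([524,113,0]); q=down(np.arctan2(py0[1],py0[0]))
bot.move_to(list(O+px0*135+[0,0,250]),q); bot.dwell(.3)
c=shot(bot,'wrist','w1'); s=bot.read_state(); print(s['clock'],s['ee_pos'],s['joint_positions'],s['ft_force'])
cv2.imwrite('pics/w1x.png',cv2.resize(c['image'],(800,500)))
E
```

```text
2.7917 [566.91729705 -15.18545106 249.99964082] [-9.13597215e-02  3.38336477e-01  1.47117062e+00 -3.35028778e-06
  1.33209013e+00 -4.14640760e-01] [-0.20909849  0.58082978  0.08254387]
```

View pics/w1x.png

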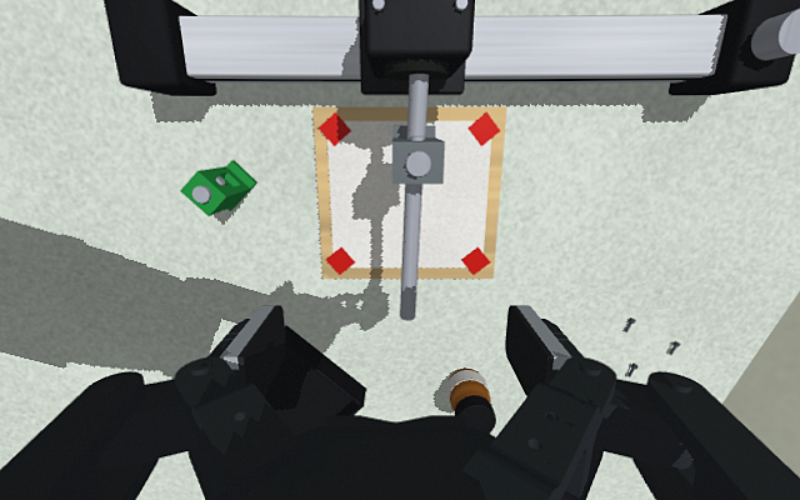

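The wrist view (800 px scale) shows the grey carriage, with its screw, threaded on the rod at (418,162). The rod runs from (420,75) to (408,318). The green look-alike stands alone at (218,188), off the rod, so I leave it. Next I fit the rod, rail and carriage from depth.

```bash
cat > fit.py <<'E'
from h import *
def allpts(c,st=1):
    v,u=np.mgrid[0:400:st,0:640:st]; uv=np.c_[u.ravel(),v.ravel()]; P=cloud(c,uv); ok=c['depth'][uv[:,1],uv[:,0]]>60
    return P[ok],uv[ok]
def fitrod(P,O,px,py,r=6.0,lo=97,hi=185):
    from scipy.optimize import least_squares
    d=P-O; x=d@px; y=d@py
    m=(x>lo)&(x<hi)&(abs(y)<28)&(P[:,2]>100)&(P[:,2]<135); x,y,z=x[m],y[m],P[m][:,2]
    def res(p):
        yc=p[0]+p[1]*(x-140); zc=p[2]-p[3]*(x-140)
        return np.hypot((y-yc),(z-zc))-r
    s=least_squares(res,[y.mean(),0,z.max()-6,0],loss='soft_l1',f_scale=.5)
    return s.x,m.sum(),np.sqrt(np.median(s.fun**2)),(x.min(),x.max())
E
python3 - <<'E'
from fit import *
for n in ['w1','top0','scene0']:
    c=load(n); P,uv=allpts(c)
    # rail: top surface z~52
    O=np.array([524,113,0]); d=P-O
    rl=P[(abs(d@px0)<30)&(abs(P[:,2]-52)<2.5)&(abs(d@py0)>55)&(abs(d@py0)<200)]
    if len(rl)>50:
        t=(rl-O)@py0; xx=(rl-O)@px0; mids=[]
        for a in np.arange(-200,200,10):
            k=(t>=a)&(t<a+10)
            if k.sum()>8: mids.append((a+5,xx[k].min(),xx[k].max()))
        mids=np.array(mids); 
        print(n,'rail slope lo/hi',np.polyfit(mids[:,0],mids[:,1],1),np.polyfit(mids[:,0],mids[:,2],1),len(mids),np.median(rl[:,2]))
    b=P[(abs(d@px0)<45)&(abs(d@py0)<45)&(abs(P[:,2]-146)<3)]
    if len(b)>20: print(' block top',len(b),cv2.minAreaRect(((b-O)@np.c_[px0,py0]).astype(np.float32)),np.median(b[:,2]))
    print(' rod',fitrod(P,O,px0,py0))
    k=P[((d@px0)>55)&((d@px0)<110)&(abs(d@py0)<40)&(P[:,2]>140)&(P[:,2]<165)]
    dd=(k-O)@np.c_[px0,py0]
    if len(k)>20:
        print(' carr',len(k),cv2.minAreaRect(dd.astype(np.float32)),np.percentile(k[:,2],[5,50,95]))
        tp=(k[:,2]<158); A=np.c_[dd,np.ones(len(k))][tp]; print('  plane',np.linalg.lstsq(A,k[tp,2],rcond=None)[0])
    t=P[(abs(P[:,0]-517)<100)&(abs(P[:,1]+269)<100)&(abs(P[:,2]-30)<3)]
    if len(t)>20: print(' tray rim',len(t),cv2.minAreaRect(t[:,:2].astype(np.float32)),np.median(t[:,2]))
E
```

```text
w1 rail slope lo/hi [ -0.05069909 -18.77269541] [-1.27698950e-02  1.85444486e+01] 30 50.894106992230064
 block top 3668 ((7.609724998474121, 12.67436408996582), (58.67182159423828, 26.714847564697266), 89.80039978027344) 144.81216630965662
 rod (array([ 1.10048006e+01, -3.39893705e-02,  1.15668862e+02,  4.73371140e-02]), np.int64(1249), np.float64(0.32394534825296706), (np.float64(97.16829650927393), np.float64(184.8467410194402)))
 carr 1496 ((78.4508056640625, 13.20950698852539), (29.826129913330078, 28.80221939086914), 89.83500671386719) [150.84464503 152.90459004 157.25319403]
  plane [3.40269894e-02 2.71012767e-04 1.50489111e+02]
 tray rim 255 ((548.0066528320312, -210.11358642578125), (18.635225296020508, 107.97220611572266), 64.46844482421875) 28.284613995735754
top0 rail slope lo/hi [-2.95972414e-03 -2.35109074e+01] [2.11622031e-03 1.67433125e+01] 26 51.72266179714461
 block top 535 ((-4.591655731201172, 9.215084075927734), (59.768123626708984, 51.45823287963867), 89.44542694091797) 145.57782248684657
 rod (array([ 7.60560256e+00, -3.11710364e-02,  1.16413032e+02,  4.47739693
[... 540 characters left out ...]
651113e+01] 22 52.19052102393641
 block top 481 ((-3.554353713989258, 12.957366943359375), (50.34110641479492, 61.70524978637695), 0.7378881573677063) 146.51595857225266
 rod (array([ 1.03050237e+01, -3.66696095e-02,  1.18060554e+02,  4.45952511e-02]), np.int64(185), np.float64(0.6561449823257037), (np.float64(97.02626382648639), np.float64(184.38318835117605)))
 carr 176 ((77.88467407226562, 13.932319641113281), (27.098857879638672, 32.254234313964844), 0.12813833355903625) [142.18790759 154.33791222 159.20217126]
  plane [  0.15730512  -0.18328999 142.62138987]
 tray rim 243 ((515.5888061523438, -269.43603515625), (154.59356689453125, 120.28589630126953), 65.18017578125) 30.345693370913068
```

Three cameras agree on the rod direction: yaw about −0.034 rad and droop about 0.045 rad relative to my plotter frame. I go above the carriage for a closer check against the pads.

```bash
python3 - <<'E'
from rig import bot; from fit import *
O=np.array([524,113,0]); yaw=np.arctan2(py0[1],py0[0])-0.017
p=O+px0*78+py0*12.5+[0,0,205]
bot.move_to(list(p),down(yaw)); bot.dwell(.3)
c=shot(bot,'wrist','w2'); s=bot.read_state(); print(s['clock'],s['ee_pos'],s['ft_force'])
P,uv=allpts(c); d=P-O
k=((d@px0)>55)&((d@px0)<110)&(abs(d@py0)<40)&(P[:,2]>145)&(P[:,2]<165)
dd=(P[k]-O)@np.c_[px0,py0]; print(k.sum(),cv2.minAreaRect(dd.astype(np.float32)),dd.min(0),dd.max(0))
print(fitrod(P,O,px0,py0,lo=97,hi=160))
cv2.imwrite('pics/w2x.png',cv2.resize(c['image'],(800,500)))
E
```

```text
3.5333 [560.8814988   42.46428449 205.45757772] [-0.02827917  0.23178747  0.00114688]
1865 ((78.68596649169922, 12.853477478027344), (29.8331356048584, 25.02947998046875), 89.40342712402344) [66.10299409 -2.02153035] [91.32897345 27.88352232]
(array([ 1.08620041e+01, -3.62235812e-02,  1.15547120e+02,  5.17229175e-02]), np.int64(894), np.float64(0.2913634323763952), (np.float64(104.47753273852406), np.float64(159.96156364027448)))
```

View pics/w2x.png

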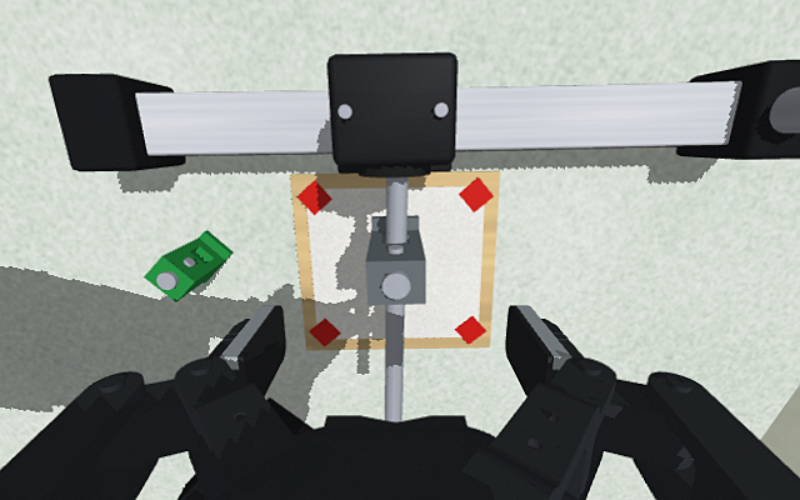

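The carriage sits mid-way between the pads: its centre is at x=396 px, with the pads at 283 and 508. Next I descend, grip lightly and read the forces.

```bash
python3 - <<'E'
from rig import bot; from fit import *
O=np.array([524,113,0]); p=O+px0*78.7+py0*12.85
B=np.c_[px0,py0,[0,0,1]]
def st(t):
    s=bot.read_state(); print(t,round(s['clock'],2),((s['ee_pos']-O)@B).round(2),(s['ft_force']@B).round(2),(s['moment']@B).round(2),round(s['grip_width'],1))
st('0'); print(bot.servo_line(list(p+[0,0,133]),speed=60,until_force=6)); bot.dwell(.2); st('down')
bot.move_gripper(29,grip_force=20); bot.dwell(.3); st('grip')
E
```

```text
0 3.53 [ 78.6   12.53 205.46] [-0.23  0.05  0.  ] [-0.    0.06 -0.03] 85.2
False
down 5.08 [ 78.71  12.91 133.21] [-0.24 -0.31 -0.33] [ 0.05  0.01 -0.03] 85.1
grip 5.93 [ 78.7   12.86 133.04] [-0.94  0.1   0.9 ] [-0.19  0.08  0.05] 30.0
```

```bash
python3 - <<'E'
from rig import bot; from fit import *
O=np.array([524,113,0]); B=np.c_[px0,py0,[0,0,1]]
def st(t):
    s=bot.read_state(); print(t,round(s['clock'],2),((s['ee_pos']-O)@B).round(2),(s['ft_force']@B).round(2),(s['moment']@B).round(2),round(s['grip_width'],1)); return s
bot.move_gripper(25,grip_force=45); bot.dwell(.2); st('grip')
p=O+px0*78.7+py0*12.85
for z in (134,135): 
    bot.servo_line(list(p+[0,0,z]),speed=10,until_force=5); bot.dwell(.15); st(z)
E
```

```text
grip 6.35 [ 78.69  12.84 133.05] [ 0.77 -1.91  3.02] [-0.29  0.14  0.03] 29.5
134 6.75 [ 78.69  12.78 133.82] [ 0.15  0.25 -2.03] [-0.01 -0.04  0.03] 29.6
135 7.15 [ 78.68  12.83 134.97] [ 0.01  0.79 -1.5 ] [-0.02  0.03  0.  ] 29.6
```

```bash
python3 - <<'E'
from rig import bot; from fit import *
O=np.array([524,113,0]); B=np.c_[px0,py0,[0,0,1]]
F0=np.array([0,.3,-1.7]); x=78.7; y,z=12.85,135.0; sy,sz=-.0350,-.046
def F(n=3):
    f=[]
    for _ in range(n): bot.dwell(.03); f.append(bot.read_state()['ft_force']@B)
    return np.mean(f,0)-F0
while x<234:
    x+=8;y+=8*sy;z+=8*sz
    hit=bot.servo_line(list(O+B@[x,y,z]),speed=30,until_force=5)
    f=F(); g=0
    print(round(bot.read_state()['clock'],1),round(x,1),round(y,2),round(z,2),hit,f.round(2),round(bot.read_state()['grip_width'],1))
    if hit:
        s=bot.read_state(); x,y,z=(s['ee_pos']-O)@B
    if max(abs(f))>4.5: print('stop'); break
    for i in (1,2):
        if abs(f[i])>1.3:
            dlt=np.clip(.25*f[i],-.6,.6)
            if i==1: y+=dlt
            else: z+=dlt
            g=1
    if g: bot.servo_line(list(O+B@[x,y,z]),speed=10); print('  corr',y,z,F().round(2))
E
```

```text
7.7 86.7 12.57 134.63 False [ 0.21 -0.05 -0.34] 29.3
8.2 94.7 12.29 134.26 False [ 0.28 -0.56  0.14] 29.4
8.7 102.7 12.01 133.9 False [-0.41 -0.13 -0.11] 29.7
9.2 110.7 11.73 133.53 False [-0.21 -0.15 -0.21] 29.4
9.7 118.7 11.45 133.16 False [ 0.45 -0.08 -0.19] 29.5
10.2 126.7 11.17 132.79 False [-0.72 -0.49  0.13] 30.0
10.8 134.7 10.89 132.42 False [ 0.08 -0.83 -0.07] 29.8
11.3 142.7 10.61 132.06 False [-0.08 -0.92 -0.72] 29.7
11.8 150.7 10.33 131.69 False [-0.05 -0.26 -0.06] 29.6
12.3 158.7 10.05 131.32 False [ 0.03 -0.05  0.16] 29.6
12.8 166.7 9.77 130.95 False [-0.53 -0.7   0.05] 29.6
13.3 174.7 9.49 130.58 False [-0.05 -0.25 -0.36] 29.5
13.9 182.7 9.21 130.22 False [-0.11 -0.36 -0.22] 29.6
14.4 190.7 8.93 129.85 False [ 0.3   0.03 -0.02] 29.5
14.9 198.7 8.65 129.48 False [ 0.44 -0.46 -0.34] 29.7
15.4 206.7 8.37 129.11 False [-0.08 -0.21 -0.57] 29.4
15.9 214.7 8.09 128.74 False [ 0.16 -0.12  0.26] 29.4
16.4 222.7 7.81 128.38 False [-0.23 -0.42 -0.37] 29.6
17.0 230.7 7.53 128.01 False [-0.26 -0.32 -0.42] 29.2
17.5 238.7 7.25 127.64 False [-0.09 -0.46 -0.16] 29.6
```

The slide met no measurable force and the carriage is off the rod. I lift it and check its tilt in the grip.

```bash
python3 - <<'E'
from rig import bot; from fit import *
O=np.array([524,113,0]); B=np.c_[px0,py0,[0,0,1]]
bot.servo_line(list(O+B@[252,6.8,127]),speed=60)
bot.servo_line(list(O+B@[252,6.8,165]),speed=80); bot.dwell(.2)
c=shot(bot,'wrist','w3'); s=bot.read_state(); e=s['ee_pos']; print(s['clock'],(s['ft_force']@B).round(2))
for n in ('w2','w3'):
    c=load(n); P,uv=allpts(c); C=e if n=='w3' else O+B@[78.7,12.85,133]
    Q=(P-C)@B
    k=(abs(Q[:,0])<13)&(abs(Q[:,1])<15)&(Q[:,2]>14)&(Q[:,2]<30)
    q=Q[k]; zmed=np.median(q[:,2]); 
    r=np.hypot(q[:,0],q[:,1]); m=(r>8.5)&(abs(q[:,0])<10)&(q[:,2]<24)
    print(n,k.sum(),m.sum(),np.linalg.lstsq(np.c_[q[m][:,:2],np.ones(m.sum())],q[m][:,2],rcond=None)[0])
c=load('w3')
cv2.imwrite('pics/w3x.png',cv2.resize(c['image'][130:400,160:480],(800,675))[:600])
E
```

```text
18.7333 [ 0.05 -0.02 -1.23]
w2 1808 831 [-4.88172419e-02 -3.23706533e-03  1.96589881e+01]
w3 4439 1890 [-5.05031760e-02 -3.46864344e-03  1.93851029e+01]
```

View pics/w3x.png

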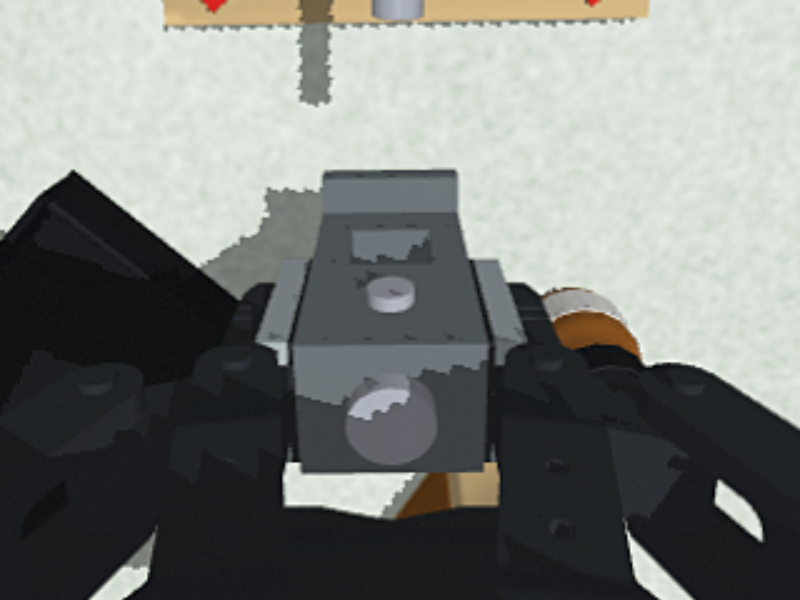

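The carriage is held squarely between the pads (bore at about (390,245), foot visible behind it), pitched 0.05 rad along the rod's droop. I level it, carry it over the tray and set it down under force guard.

```bash
python3 - <<'E'
from rig import bot; from fit import *
t=np.array([514,-268.8]); s=bot.read_state(); M0=rot(s['tool_rot'])
yaw0=np.arctan2(M0[1,0],M0[0,0])
M=R.from_euler('z',np.radians(65.3)-yaw0).as_matrix()@R.from_rotvec(-0.05*py0).as_matrix()@M0
q=quat(M)
bot.move_to([*t,150],q); bot.dwell(.3); s=bot.read_state(); print(s['clock'],s['ee_pos'],s['ft_force'].round(2),s['grip_width'],s['joint_positions'].round(2))
bot.servo_line([*t,60],speed=70); bot.dwell(.2)
h=bot.servo_line([*t,40],speed=12,until_force=3); bot.dwell(.2)
s=bot.read_state(); print(h,s['clock'],s['ee_pos'],s['ft_force'].round(2),s['moment'].round(2),s['grip_width'])
E
```

```text
20.075 [ 514.25204902 -268.44965113  149.98638973] [ 0.14  0.21 -1.67] 29.349808653363663 [-0.55  0.44  1.57  0.01  1.08 -1.69]
True 23.1667 [ 514.03268391 -268.85292456   43.28902335] [-0.36  0.6   6.16] [ 0.06  0.14 -0.01] 29.53795107955374
```

```bash
python3 - <<'E'
from rig import bot; from fit import *
s=bot.read_state(); e=s['ee_pos']
bot.move_gripper(40,grip_force=20); bot.move_gripper(60); bot.dwell(.2); print(bot.read_state()['ft_force'].round(2))
bot.servo_line([e[0],e[1],190],speed=80); bot.dwell(.3)
w=shot(bot,'wrist','w4'); shot(bot,'top','t4'); sc=shot(bot,'scene','s4'); s=bot.read_state(); print(s['clock'],s['ft_force'].round(2))
P,uv=allpts(w); P=P[(abs(P[:,0]-e[0])<50)&(abs(P[:,1]-e[1])<50)]
k=P[(P[:,2]>50)&(P[:,2]<75)]; q=k[(k[:,2]<65.5)&(k[:,2]>58)]; d=q-q.mean(0)
print(len(k),cv2.minAreaRect(k[:,:2].astype(np.float32)),np.median(q[:,2]),np.linalg.lstsq(np.c_[d[:,:2],np.ones(len(d))],d[:,2],rcond=None)[0])
a=load('scene0')
for n,u,v in [('scene diff',a,sc)]:
    m=cv2.absdiff(u['image'],v['image']).max(2)
    for nm,(x,y) in dict(jar=(273,240),box=(238,205),brush=(282,150)).items(): print(nm,np.median(m[y-12:y+12,x-12:x+12]))
cv2.imwrite('pics/v4.png',np.hstack([cv2.resize(w['image'][100:400,180:460],(400,428)),cv2.resize(sc['image'][100:290,190:440],(400,304),interpolation=2)[:428] if 0 else cv2.resize(sc['image'][100:290,240:418],(400,428))]))
E
```

```text
[-0.31  0.    0.27]
26.4083 [ 0.11  0.35 -0.51]
1066 ((512.1895141601562, -267.92242431640625), (29.75404930114746, 26.767621994018555), 64.98399353027344) 62.78469571487712 [ 1.38500822e-02 -6.23990593e-03  9.58957384e-14]
jar 6.0
box 5.0
brush 24.0
```

View pics/v4.png

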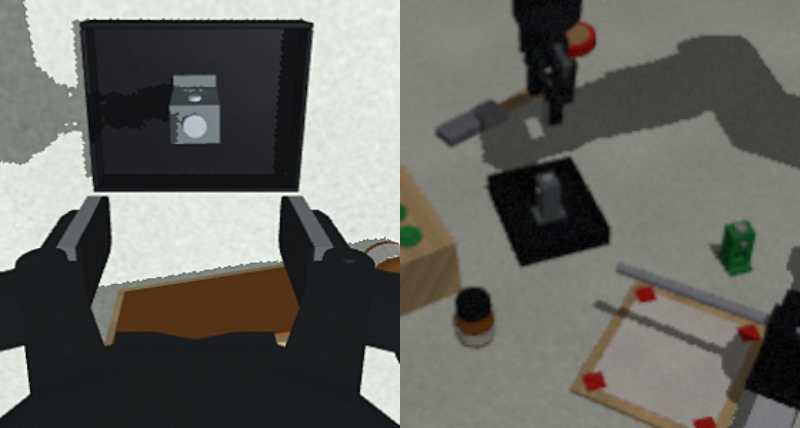

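The carriage stands upright in the tray at (195,115) in the left view and (545,195) in the right. It is released, the gripper is clear above, and the jar, box, brush and green look-alike are all in place. The brush difference reading (24) comes from the arm and its shadow passing over it.

```bash
python3 -c "
from rig import bot
bot.finish_job()"
```

```text
the job is handed in; nothing more can be done
```

The pen carriage is off the plotter and stands upright, released, in the parts tray. I handed the job in at about 26 s on the robot's clock, and it reports no verdict.

- **Slide:** I measured the rod from three cameras (about 0.035 rad of skew, 0.045 rad of droop). I gripped the grey carriage, raised it 2 mm to centre the bore and slid it off along the measured direction. In the readings taken every 8 mm along the rod, the force stayed within about 1 N of the carriage's own weight, and it needed no corrections.
- **Set-down:** I levelled the carriage and lowered it under a force guard. The last reading before release showed about 8 N on the tray floor.
- **Last checks:** The carriage is within about 2 mm of the tray's centre. Its top is at 63 mm, as expected for the foot on the floor, and its tilt is about 0.015 rad.
- **Other items:** The ink jar and button box show no change between the before and after pictures. The brush's numeric check was inconclusive (difference reading 24, against 5–6 for the others). I put that down to the arm and its shadow, because the picture shows the brush in place. The green look-alike was left alone.

Camera positions for the plotter disagreed by about 2–4 mm between views. I used the wrist camera's values, and the grip showed no sideways force.

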